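# Hold a recessed reset button through the closed lid of a board test fixture

## Task

The grey board test fixture stands open with a circuit board inside. Press its hinged lid down until it snaps past its catch and stays shut by itself; then take the green-handled driver from the wooden stand and reach its thin tip through the round hole in the lid to push the board's recessed red button fully down. Finish while still holding the button down with the gripped driver, and leave the red driver, the small bottle and the tape roll where they are.

Things in the scene. Friction and masses are not known exactly. Their poses are not given: they have to be found in the camera images.
- fixture: Grey fixture, 150 (x) x 120 (y) x 55 mm, heavy, fixed. Origin: centre of its underside, z up. Hinge along its y at the far (+x) end; sprung steel catch at the near (-x) end, out to x = -91 mm, top 62 mm up. Closed lid: underside 56, top 64 mm up.
- lid_hinge (a point): Point on the lid's hinge line, mid-width: fixture x = +66 mm, 56 mm up. Axes as the fixture's.
- lid_pad (a point): Centre of the top of the yellow ribbed press pad (22 x 60 mm) on the lid's free end; turns with the lid. 126 mm from the hinge line along the lid and 12 mm above the lid's underside plane; x points along the lid to the hinge, z out of its outer face.
- aperture (a point): Centre of the round hole (15 mm clear, ringed in orange) at the lid's top face; turns with the lid. 66 mm from the hinge line, 16 mm to +y of mid-width. Lid plate 8 mm thick. z is the hole's axis, up once shut.
- lid (a joint): Lid angle, rad: 0 shut, grows as it opens upward (to 1.35). Rests open at 0.9 to 1.2; light spring reopens it if let go above about 0.04. The catch snaps over in the last 0.07 rad; that takes about 5 N down on the pad, under 10. Latched it rests at about 0.005.
- button_top (a point): Top centre of the red button (12 mm across), 47 mm above the work surface: under the hole, 17 mm below the top of the shut lid. Moves with the button. z up.
- reset_button (a joint): Button travel, m: 0 released, 0.004 fully down. A spring returns it; about 4 N holds it fully down against a hard stop.
- reset_base: Round black switch on the board that carries the red button; origin 35 mm above the work surface, below the button.
- stand: Wooden block, 50 (x) x 112 (y) x 52 mm, fixed; origin: centre of its underside. Two 6 mm holes at y = +32 and -32 mm; in each stands a driver, tip down. Either hole may hold the green one.
- green_driver_grip (a point): Centre of the green handle (12 x 12 x 58 mm, upright, sides along the stand's x and y), 81 mm above the work surface. The point's y runs along the driver from tip to handle.
- driver_tip (a point): Flat end of the green driver's steel shaft, 3.6 mm thick, 77 mm from the handle's centre; the shaft stands 48 mm out of the handle. Same axes as the handle.
- green_driver: The green-handled precision driver, 117 mm long, 28 g; y runs along it from tip to handle.
- red_driver_grip (a point): Centre of the handle of the red driver in the stand's other hole, same size; not to be disturbed.
- bottle: Small white bottle with green cap, 38 mm across, 48 mm tall, standing to the right of the fixture; origin at its underside. Bystander.
- kapton: Flat orange tape roll, 61 mm across, 12 mm high; origin at its underside. Bystander.

How it is judged:
By the outcome, as a careful person would: the job done as asked, in the order asked, and still so for the second after the job is handed in, while the arm keeps its last pose, push and grip.
It also fails if it takes over 54 s, if anything falls off the work surface, if the arm or the gripper's body presses on something with over 40 N, if the wrist force passes 120 N, or if a joint passes its speed limit or range.

## Robot

A 7-joint arm with a two-finger parallel gripper is mounted at the origin on a cart in front of the work surface, level with it; the furniture and walls round the work are solid. World frame = base frame: x ahead of the robot, y to its left, z up, the work surface at z = 0. Lengths are in m, angles in rad, forces in N, time in s.
With the tool pointing down it reaches from about 0.35 to 0.9 m from the base axis. Payload 19.9 kg.
Tool frame: the origin (TCP) lies at the very end of the fingers, on their centre line; the grasp point (between the pads) lies 19 mm behind it (ctrl.pinch_z is the z of the grasp point in the tool frame, in m); z points along the fingers, y is the line along which they close (so a half turn about z gives the same grasp; the last joint's range is limited). The gripper opens to 85 mm and grips with 20 to 120 N. Pads are 22 mm wide; open, the fingers measure 114 mm over their backs; the gripper's body (76 mm by 85 mm) begins 54 mm behind the grasp point. The pads swing forward as they close: fully open they stand 13 mm farther back than shut.
Start: joints at [1.21, 0.417, -0.01, 1.614, 0.005, 1.111, -0.053], TCP at [0.196, -0.593, 0.231] pointing down, gripper open.
Joint ranges: [-2.81, 2.81], [-0.39, 2.02], [-1.27, 1.25], [0.06, 2.57], [-1.19, 4.33], [0.19, 2], [-2.82, 2.82]. Speed limits (rad/s): [1.89, 1.89, 2.39, 2.39, 3.01, 3.01, 3.01].

## Interface

Orientations are given as a unit quaternion [w, x, y, z].
In Python, from bench import telemetry, optics, ctrl gives the robot as it stands.
- The arm moves only by the tool jog_arm, never from a script. Its argument "motion" is text: rows parted by semicolons, each of 5 numbers parted by spaces: the shift along the tool's x, y, z in cm, then the turn about the tool's z in degrees, then the closure, from 0 (fully open) to 1 (shut). A call has exactly 10 rows; each row shifts and turns the commanded pose from where the row before left it, along the tool's axes as they then stand; what a row does not reach is not made up. A row lasts 1/10 s, in which the tool goes at most 50 mm and 8.59 degrees, less where a joint would pass 70% of its speed; a pose out of reach is approached as far as the arm can. A call is refused whole if a number of a shift passes 5 or a number of a turn 8.59, either way. A call with a gripper value outside its range is refused whole. The fingers move at their own pace and stop on an object; "grip_force" is the grip in N (left out, the last holds). Time passes only in rows, so rows that do not move let the fingers close, or fill a call up. It gives the time, the measured TCP pose, the force, the opening and the grip force at its end, in the units of the state.
- telemetry.get_state(): the state, without advancing time (a new reading comes with each control period).
- optics.get_image(name): name is "scene" or "side" or "wrist"; returns a dict with "frame" (420x560x3 uint8, red, green, blue), "mtx" (3x3 intrinsics, pixels), "R" (3x3) and "t" (3): a world point X has camera coordinates R X + t. Camera axes: x right, y down, z forward; pixel columns grow to the right and rows downward; lengths in m; the calibration is good to about 2 mm. A picture is of the moment at which its call begins. There is no depth.
- ctrl.finish_job(): hands the job in; it is judged then, once.
The state is a dict: "clock": time; "joint_positions": joint angles; "dq": joint speeds; "effort": joint torques, N m; "position": TCP position; "tcp_rot": TCP orientation; "ft_force": force on the tool from outside, world axes, zero at the start; "ft_torque": the same for the moment, N m; "gripper_width": finger opening in m; "grip_force": force on a finger pad.
Only numpy, scipy, OpenCV 4.12 (cv2) and the standard library are available. Lean on these libraries where they do the work, as an engineer would, in place of code of your own. Each camera call takes 0.05 s, during which the arm holds its last target. There are 200 camera calls.

## Working session

There is one attempt and no reset: what is moved stays moved. The work goes in short steps, Python scripts to look and compute and a tool call to move; the robot and the scene stay as the last step left them, time stands still between calls to the robot, and variables do not carry over. Pictures are saved under pics/ and viewed, at most 10 in all, crops included, and the job is handed in when it is done.

Besides the shell and the picture viewer there is one more tool, called after "Call:" as name(argument=value, ...), one argument or row to a line, values as JSON. jog_arm: Moves the arm, as the interface text tells. Its arguments: {"type":"object","properties":{"motion":{"type":"string"},"grip_force":{"type":"number"}},"required":["motion"]}

```bash
mkdir -p pics
cat > h.py <<'E'
import numpy as np, cv2
from bench import telemetry, optics, ctrl
def snap(n,f=None):
    d=optics.get_image(n)
    if f: cv2.imwrite('pics/'+f,d['frame'][:,:,::-1])
    return d
def ray(d,u,v):
    R=np.array(d['R']);t=np.array(d['t']);c=-R.T@t
    return c,R.T@np.linalg.inv(d['mtx'])@np.array([u,v,1.])
def onz(d,u,v,z):
    c,r=ray(d,u,v);return c+r*(z-c[2])/r[2]
def tri(a,b):
    A=[];B=[]
    for d,u,v in (a,b):
        c,r=ray(d,u,v);r/=np.linalg.norm(r);P=np.eye(3)-np.outer(r,r);A.append(P);B.append(P@c)
    x=np.linalg.lstsq(np.vstack(A),np.hstack(B),rcond=None)[0]
    return x
def proj(d,X):
    p=d['mtx']@(np.array(d['R'])@np.array(X)+d['t']);return p[:2]/p[2]
E
python3 - <<'E'
from h import *
import pickle
S={n:snap(n) for n in('scene','side','wrist')}
pickle.dump(S,open('s.pkl','wb'))
im=np.hstack([S['scene']['frame'],S['side']['frame']])
cv2.imwrite('pics/a.png',S['scene']['frame'][:,:,::-1]);cv2.imwrite('pics/b.png',S['side']['frame'][:,:,::-1])
for n in S: print(n,-np.array(S[n]['R']).T@S[n]['t'])
print(telemetry.get_state())
E
```

```text
scene [-0.07835878 -0.8384908   0.48104478]
side [ 0.52539939 -1.17726919  0.45658293]
wrist [ 0.26410536 -0.57080318  0.37264036]
{'clock': 0.15, 'joint_positions': array([ 1.21047658,  0.41781464, -0.01031541,  1.6140041 ,  0.00466948,
        1.1107023 , -0.05300594]), 'dq': array([-0.00120181, -0.0016211 ,  0.00160763, -0.00171531, -0.00281125,
       -0.00122775, -0.00050079]), 'effort': array([ 1.75568359e-03, -8.64736962e+01,  6.79543745e-01, -4.35050797e+01,
        1.91696797e-02,  5.76044855e-03,  2.10891784e-05]), 'position': array([ 0.19583355, -0.59326059,  0.23083115]), 'tcp_rot': array([-4.42362217e-04,  9.87321079e-01,  1.58735260e-01, -9.35932811e-05]), 'ft_force': array([ 0.40262307, -0.16758417,  0.36619254]), 'ft_torque': array([ 0.03983639, -0.01240665,  0.02466864]), 'grip_force': 0.0, 'gripper_width': 0.08560761819162566}
```

View pics/a.png

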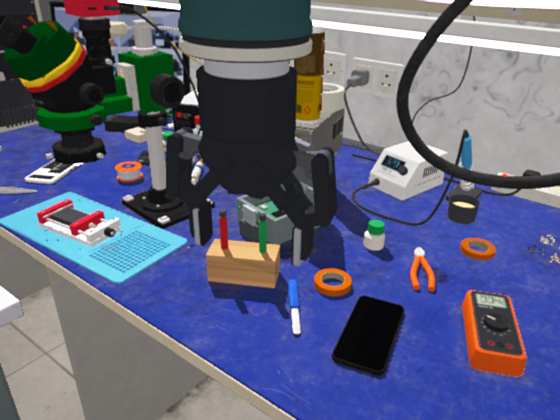

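View pics/b.png

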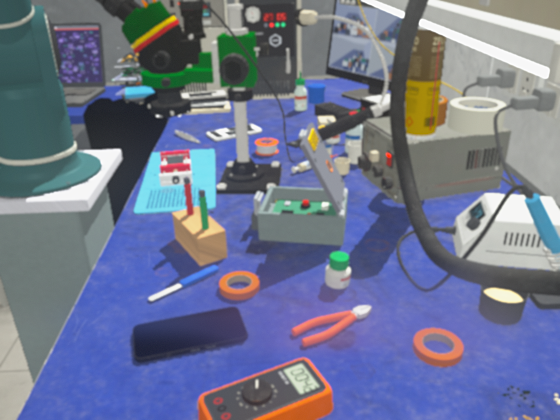

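Scene view: stand at about (243,262), the red driver (224,230), the green driver (263,235), with the fixture behind the gripper. Side view: stand (200,235), green handle (203,208), fixture (300,215) with its lid open, red button (305,203), bottle (339,270), tape (239,285).

Run:
```python
from h import *
import pickle
S=pickle.load(open('s.pkl','rb'))
a=S['side']['frame'][115:295,160:370];a=cv2.resize(a,None,fx=3,fy=3,interpolation=cv2.INTER_CUBIC)
cv2.imwrite('pics/c.png',a[:,:,::-1])
def blob(d,lo,hi,box):
    h=cv2.cvtColor(d['frame'],cv2.COLOR_RGB2HSV);m=cv2.inRange(h,lo,hi)
    x0,y0,x1,y1=box;k=np.zeros_like(m);k[y0:y1,x0:x1]=m[y0:y1,x0:x1]
    n,l,s,c=cv2.connectedComponentsWithStats(k);i=1+np.argmax(s[1:,4]);return c[i],s[i]
G=((45,120,40),(80,255,255));
gs=blob(S['side'],*G,(190,185,215,235));gc=blob(S['scene'],*G,(255,205,272,260))
print(gs,gc,tri((S['side'],*gs[0]),(S['scene'],*gc[0])))
rs=blob(S['side'],(0,150,60),(8,255,255),(180,170,197,220));rc=blob(S['scene'],(0,150,60),(8,255,255),(215,205,232,255))
print(rs,rc,tri((S['side'],*rs[0]),(S['scene'],*rc[0])))
b=blob(S['side'],(0,150,60),(8,255,255),(295,195,315,212));print(b,onz(S['side'],*b[0],.045))
y=blob(S['side'],(20,120,100),(35,255,255),(300,125,330,160));print('pad',y)
```

```text
(array([203.62676056, 212.09859155]), array([200, 197,   7,  32, 142], dtype=int32)) (array([262.51709402, 235.06410256]), array([259, 220,   8,  33, 234], dtype=int32)) [ 0.42836335 -0.41244944  0.08129426]Traceback (most recent call last):
  File "<stdin>", line 13, in <module>
  File "<stdin>", line 9, in blob
    return _wrapfunc(a, 'argmax', axis=axis, out=out, **kwds)
    return bound(*args, **kwds)
ValueError: attempt to get argmax of an empty sequence
```

View pics/c.png

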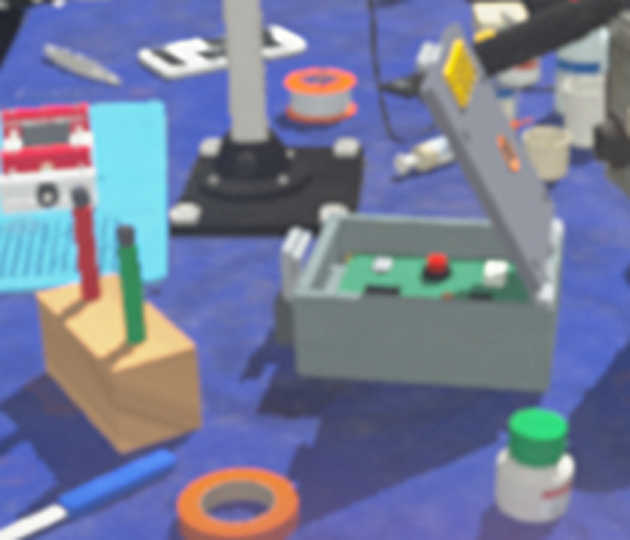

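The enlarged side crop shows the fixture's near-side corners, bottom about (259,240) and (343,245), top (259,213) and (344,215). The pad is at (313,139), the aperture ring at (329,166) and the button at (305,203).

Run:
```python
from h import *
import pickle
S=pickle.load(open('s.pkl','rb'));d=S['side'];c=lambda x,y:(160+x/3,115+y/3)
for p,z in [((297,375),0),((550,390),0),((297,295),.055),((553,300),.055),((335,212),.055),((560,222),.055)]: print(p,onz(d,*c(*p),z)[:2].round(3))
print('button',onz(d,*c(436,260),.047)[:2])
# red driver handle: caps/bases by tri; bottom of handle approx z=.052
print('red base',onz(d,*c(92,298),.052)[:2],'green base',onz(d,*c(136,342),.052)[:2])
print('bottle',onz(d,*c(535,515),0)[:2],'tape',onz(d,*c(238,510),.006)[:2])
# stand top corners
for p in [(38,293),(128,375),(198,348)]: print(onz(d,*c(*p),.052)[:2])
cv2.imwrite('pics/d.png',S['wrist']['frame'][:,:,::-1])
```

```text
(297, 375) [ 0.516 -0.369]
(550, 390) [ 0.663 -0.398]
(297, 295) [ 0.518 -0.373]
(553, 300) [ 0.664 -0.391]
(335, 212) [ 0.544 -0.255]
(560, 222) [ 0.685 -0.283]
button [ 0.60403357 -0.31557168]
red base [ 0.39869259 -0.36072719] green base [ 0.42903475 -0.41737718]
bottle [ 0.63612334 -0.52286584] tape [ 0.48526097 -0.51674221]
[ 0.36596541 -0.35147466]
[ 0.42785157 -0.45426055]
[ 0.46367123 -0.42703274]
```

View pics/d.png

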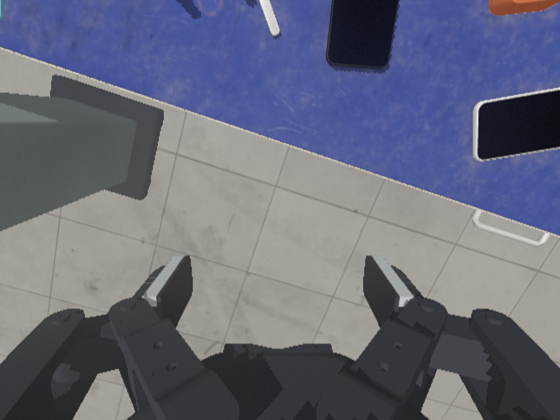

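Wrist view: only table edge and floor, nothing useful yet. Before swinging over I check where the microscope post stands.

Run:
```python
from h import *
import pickle
S=pickle.load(open('s.pkl','rb'));a,b=S['side'],S['scene']
print('post base',onz(a,243,180,0.01),onz(b,160,205,.01))
print('knob',tri((a,234,68),(b,168,90)))
print('eyepiece/scope',tri((a,160,45),(b,50,60)))
for p in [(313,139),(329,166)]: 
  c,r=ray(a,*p); 
  for yl in (-.325,-.31): print(p,(c+r*(yl-c[1])/r[1]).round(3))
print('red',onz(a,188,195,.081),onz(b,224,230,.081))
```

```text
post base [ 0.48378727 -0.11431029  0.01      ] [ 0.4772937  -0.09294932  0.01      ]
knob [ 0.47952504 -0.15110087  0.26000999]
eyepiece/scope [ 0.32696355 -0.05534792  0.30647524]
(313, 139) [ 0.616 -0.325  0.17 ]
(313, 139) [ 0.618 -0.31   0.165]
(329, 166) [ 0.645 -0.325  0.119]
(329, 166) [ 0.647 -0.31   0.113]
red [ 0.3947931  -0.34235906  0.081     ] [ 0.40199903 -0.35306312  0.081     ]
```

Call:
jog_arm(
  motion="0 0 -3 7 1; 0 0 -3 7 1; 3.5 0 -1 7 1; 3.5 0 0 7 1; 3.5 -1 0 0 1; 3.5 -1 0 0 1; 3.5 -1 0 0 1; 3.5 -1 0 0 1; 3.5 -1 0 0 1; 0 0 0 0 1",
)

```text
clock: 1.15
position: [0.452, -0.5701, 0.2998]
tcp_rot: [-0.001, 0.997, -0.082, 0.0]
ft_force: [-0.2, 0.4, -0.3]
gripper_width: 0.0003
grip_force: 0.0
```

Call:
jog_arm(
  motion="2 -3 0 0 1; 2 -3 0 0 1; 2 -3 0 0 1; 2 -3 0 0 1; 2 -3 0 0 1; 0 0 0 0 1; 0 0 0 0 1; 0 0 0 0 1; 0 0 0 0 1; 0 0 0 0 1",
)

```text
clock: 2.15
position: [0.5699, -0.4428, 0.3013]
tcp_rot: [0.0, 0.996, -0.086, -0.0]
ft_force: [-0.3, -0.2, -0.1]
gripper_width: 0.0001
grip_force: 0.0
```

Run:
```python
from h import *
a=snap('scene');b=snap('side')
import pickle;pickle.dump((a,b),open('s2.pkl','wb'))
im=np.hstack([a['frame'],b['frame']]);im=cv2.resize(im,(800,300),interpolation=cv2.INTER_AREA)
cv2.imwrite('pics/e.png',im[:,:,::-1])
```

```text
(no output)
```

View pics/e.png

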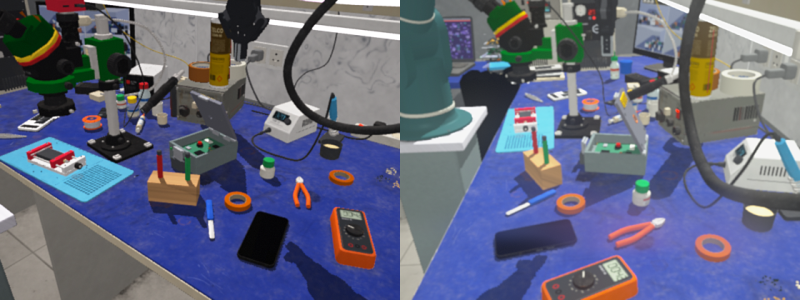

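Arm-free views: in the scene half, the fixture is fully visible around (205,145) with the lid open; the gripper shows only at the top (245,30). I check whether that agrees with the calibration, and remeasure the fixture.

Run:
```python
from h import *
import pickle
a,b=pickle.load(open('s2.pkl','rb'))
P=telemetry.get_state()['position'];print(P,proj(a,P),proj(b,P))
im=np.hstack([cv2.resize(a['frame'][110:260,220:350],None,fx=3,fy=3,interpolation=2),cv2.resize(b['frame'][110:260,250:380],None,fx=3,fy=3,interpolation=2)])
cv2.imwrite('pics/f.png',im[:,:,::-1])
for n,d in(('a',a),('b',b)):
  h=cv2.cvtColor(d['frame'],cv2.COLOR_RGB2HSV)
  for nm,lo,hi in(('red',(0,140,60),(7,255,255)),('yel',(20,120,100),(35,255,255)),('or',(8,120,100),(17,255,255))):
    m=cv2.inRange(h,lo,hi)
    k,l,s,c=cv2.connectedComponentsWithStats(m)
    print(n,nm,[(c[i].round(1).tolist(),s[i][4]) for i in range(1,k) if s[i][4]>8 and 200<c[i][0]<350 and 115<c[i][1]<260])
```

```text
[ 0.57020488 -0.44242883  0.30127401] [335.3272655   84.29384941] [290.00341968  77.13417301]
a red [([200.4, 117.6], np.int32(19)), ([279.4, 199.6], np.int32(30)), ([222.8, 225.9], np.int32(54)), ([224.3, 242.0], np.int32(43))]
a yel []
a or []
b red [([305.2, 202.0], np.int32(25))]
b yel [([321.2, 126.5], np.int32(15)), ([312.7, 139.1], np.int32(135))]
b or [([266.3, 143.0], np.int32(60))]
```

View pics/f.png

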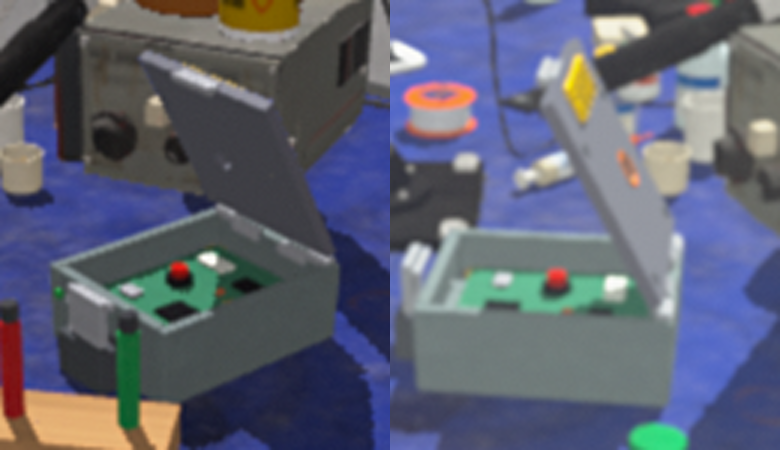

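Crops: the button is clear in both views (scene (279.4,199.6), side (305.2,202)), and the rim corners in the scene view are about (237,198), (275,220), (333,197), (294,179).

Run:
```python
from h import *
import pickle
a,b=pickle.load(open('s2.pkl','rb'))
print('button',tri((a,279.4,199.6),(b,305.2,202)))
C=np.array([onz(a,220+x/3,110+y/3,.055)[:2] for x,y in[(52,265),(165,330),(338,262),(222,208)]]);print(C.round(3),C.mean(0))
D=np.array([onz(b,250+x/3,110+y/3,.055)[:2] for x,y in[(452,232),(416,310),(683-13,312),(683,240)]])
D=np.array([onz(b,250+(x-390)/3,110+y/3,.055)[:2] for x,y in[(452,232),(416,310),(670,312),(683,240)]]);print(D.round(3),D.mean(0))
for Q in(C,D):
  v=(Q[2]-Q[1])+(Q[3]-Q[0]);w=(Q[0]-Q[1])+(Q[3]-Q[2]);print(np.degrees(np.arctan2(v[1],v[0])),np.degrees(np.arctan2(-w[0],w[1])))
```

```text
button [ 0.60438742 -0.30886068  0.04307278]
[[ 0.538 -0.257]
 [ 0.517 -0.368]
 [ 0.661 -0.398]
 [ 0.681 -0.288]] [ 0.5989467  -0.32776343]
[[ 0.542 -0.263]
 [ 0.518 -0.373]
 [ 0.663 -0.387]
 [ 0.686 -0.288]] [ 0.60226774 -0.32756926]
-12.257768034801899 -10.362785306651656
-7.840526527001329 -12.838152027633612
```

Call:
jog_arm(
  motion="2 -3 0 1 1; 2 -3 0 0 1; 2 -3 0 0 1; 0 -2.7 0 0 1; 0 0 3 0 1; 0 0 3 0 1; 0 0 3 0 1; 0 0 2.5 0 1; 0 0 0 0 1; 0 0 0 0 1",
)

```text
clock: 3.25
position: [0.651, -0.338, 0.187]
tcp_rot: [0.0, 0.996, -0.094, 0.0]
ft_force: [0.4, -1.1, 1.0]
gripper_width: -0.0001
grip_force: 0.0
```

Run:
```python
from h import *
a=snap('scene');b=snap('side')
im=np.hstack([cv2.resize(a['frame'][60:260,220:350],None,fx=3,fy=3,interpolation=2),cv2.resize(b['frame'][60:260,250:380],None,fx=3,fy=3,interpolation=2)])
cv2.imwrite('pics/g.png',im[:,:,::-1])
```

```text
(no output)
```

View pics/g.png

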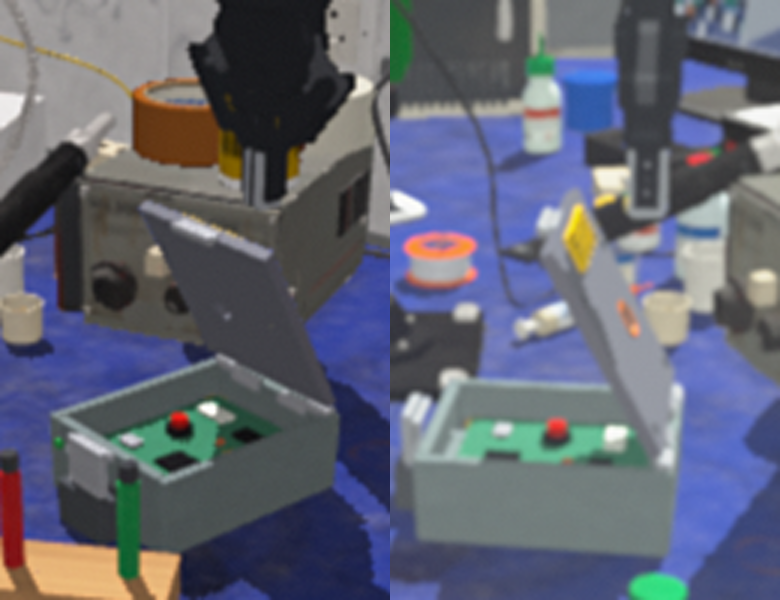

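Side half: fingertip at (648,215), on the hinge side of the lid just above the pad (580,237), as wanted. Now sweep the lid down along its arc.

Call:
jog_arm(
  motion="-1.8 0 0.8 0 1; -1.8 0 1.0 0 1; -1.1 0 0.6 0 1; -1.1 0 0.7 0 1; -1 0 0.9 0 1; -1 0 1 0 1; -0.8 0 1 0 1; -0.8 0 1.1 0 1; -0.6 0 1.1 0 1; -0.6 0 1.2 0 1",
)

```text
clock: 4.35
position: [0.5466, -0.318, 0.0917]
tcp_rot: [0.0, 0.996, -0.094, 0.0]
ft_force: [1.4, -0.0, -0.0]
gripper_width: -0.0001
grip_force: 0.5
```

Call:
jog_arm(
  motion="-0.2 0 0.4 0 1; -0.2 0 0.4 0 1; 0 0 0.4 0 1; 0 0 0.4 0 1; 0 0 0.2 0 1; 0 0 0.2 0 1; 0 0 0.2 0 1; 0 0 0.1 0 1; 0 0 0 0 1; 0 0 0 0 1",
)

```text
clock: 5.35
position: [0.5429, -0.3172, 0.0692]
tcp_rot: [-0.0, 0.996, -0.093, 0.0]
ft_force: [0.1, 0.0, 0.6]
gripper_width: 0.0
grip_force: 0.0
```

Call:
jog_arm(
  motion="0 0 0.05 0 1; 0 0 0.05 0 1; 0 0 0.05 0 1; 0 0 0.05 0 1; 0 0 0 0 1; 0 0 0 0 1; 0 0 0 0 1; 0 0 0 0 1; 0 0 0 0 1; 0 0 0 0 1",
)

```text
clock: 6.35
position: [0.543, -0.3173, 0.068]
tcp_rot: [0.0, 0.996, -0.094, 0.0]
ft_force: [-3.9, 2.0, 12.1]
gripper_width: 0.0003
grip_force: 6.0
```

Call:
jog_arm(
  motion="0 0 -0.5 0 1; 0 0 -2 0 1; 0 0 -3 8.3 0; 0 0 -3 8.3 0; 0 0 -3 8.3 0; 0 0 -3 8.3 0; 0 0 -1 8.3 0; 0 0 0 8.3 0; 0 0 0 0 0; 0 0 0 0 0",
)

```text
clock: 7.35
position: [0.5427, -0.317, 0.222]
tcp_rot: [0.0, 0.865, -0.502, -0.0]
ft_force: [-0.4, -0.1, 0.1]
gripper_width: 0.0856
grip_force: 0.0
```

Run:
```python
from h import *
import pickle
a=snap('scene');b=snap('side');w=snap('wrist')
pickle.dump((a,b,w),open('s3.pkl','wb'))
im=np.hstack([cv2.resize(b['frame'][140:280,170:370],(400,280),interpolation=2),cv2.resize(w['frame'],(373,280),interpolation=3)])
cv2.imwrite('pics/k.png',im[:,:,::-1])
print(telemetry.get_state()['position'],telemetry.get_state()['tcp_rot'])
for n,d in(('scene',a),('side',b),('wrist',w)):
  print(n,[proj(d,p).round() for p in((.4285,-.4125,.110),(.6036,-.312,.064),(.543,-.317,.068))])
```

```text
[ 0.54267569 -0.31718662  0.22191224] [-2.40016991e-05  8.64390179e-01 -5.02821540e-01 -3.42865973e-04]
scene [array([263., 220.]), array([281., 191.]), array([263., 200.])]
side [array([202., 196.]), array([305., 192.]), array([272., 193.])]
wrist [array([443., 173.]), array([223., 166.]), array([276., 191.])]
```

View pics/k.png

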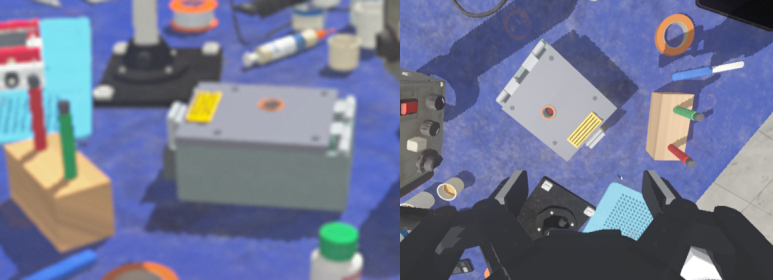

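Side half: the lid lies shut by itself. Wrist half: aperture at full-frame (222,168), against a predicted (223,166), and green cap at about (448,175), against (443,173). The estimates hold; now go above the green driver.

Call:
jog_arm(
  motion="0.5 2.9 0 0 0; 0.5 2.9 0 0 0; 0.5 2.9 0 0 0; 0.6 2.9 0 0 0; 0.6 3 0 0 0; 0 0 2 0 0; 0 0 1.5 0 0; 0 0 0 0 0; 0 0 0 0 0; 0 0 0 0 0",
)

```text
clock: 8.5
position: [0.4297, -0.4124, 0.1878]
tcp_rot: [-0.0, 0.864, -0.503, 0.0]
ft_force: [-0.5, -0.3, 0.2]
gripper_width: 0.0858
grip_force: 0.0
```

Run:
```python
from h import *
import pickle
a,b=pickle.load(open('s3.pkl','rb'))[:2];w=snap('wrist')
cv2.imwrite('pics/l.png',w['frame'][:,:,::-1])
s=telemetry.get_state();print(s['position'],s['tcp_rot'])
G=((45,120,40),(80,255,255))
def gb(d,p,r=35):
    m=cv2.inRange(cv2.cvtColor(d['frame'],cv2.COLOR_RGB2HSV),*G);k=np.zeros_like(m);x,y=int(p[0]),int(p[1]);k[max(y-r,0):y+r,max(x-r,0):x+r]=m[max(y-r,0):y+r,max(x-r,0):x+r]
    n,l,st,c=cv2.connectedComponentsWithStats(k);i=1+np.argmax(st[1:,4]);return c[i],st[i]
P=(.4285,-.4125,.081);q={}
for n,d,r in(('scene',a,22),('side',b,22),('wrist',w,90)):
    q[n]=gb(d,proj(d,P),r);print(n,proj(d,P),q[n])
print(tri((a,*q['scene'][0]),(b,*q['side'][0])),tri((w,*q['wrist'][0]),(b,*q['side'][0])),tri((w,*q['wrist'][0]),(a,*q['scene'][0])))
```

```text
[ 0.42962534 -0.41245403  0.1879253 ] [ 2.65377832e-05  8.63948301e-01 -5.03580346e-01  4.10131177e-04]
scene [262.64088984 235.4595291 ] (array([262.5       , 235.20338983]), array([259, 220,   8,  33, 236], dtype=int32))
side [203.7884158  212.02019296] (array([203.62676056, 212.09859155]), array([200, 197,   7,  32, 142], dtype=int32))Traceback (most recent call last):
  File "<stdin>", line 12, in <module>
  File "<stdin>", line 9, in gb
    return _wrapfunc(a, 'argmax', axis=axis, out=out, **kwds)
    return bound(*args, **kwds)
ValueError: attempt to get argmax of an empty sequence
```

View pics/l.png

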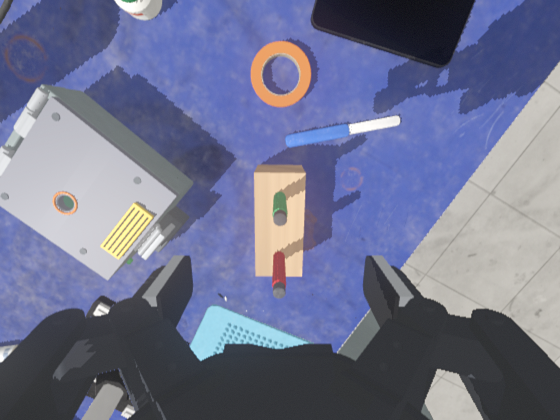

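The wrist view shows the stand edges square to the gripper, the green cap at (280,217), centred between the fingers, and the red cap at (279,292).

Run:
```python
from h import *
w=snap('wrist')
print(onz(w,280,217,.110),onz(w,279,292,.110), onz(w,65,202,.064))
R=np.array(w['R']);p=telemetry.get_state()['position'];print(proj(w,p),proj(w,(.4285,-.4125,.110)))
c=[onz(w,u,v,.052)[:2] for u,v in((254,173),(305,173),(256,276),(303,276))];print(np.round(c,4),np.degrees(np.arctan2(*(c[1]-c[0])[::-1])))
```

```text
[ 0.4261105 -0.4116054  0.11     ] [ 0.39306438 -0.35173625  0.11      ] [ 0.60304765 -0.3108671   0.064     ]
[276.57450018 259.27286382] [277.94299136 214.67000884]
[[ 0.4599 -0.4213]
 [ 0.4171 -0.4454]
 [ 0.4053 -0.324 ]
 [ 0.3615 -0.3488]] -150.51925149496176
```

Call:
jog_arm(
  motion="-0.1 0.15 2.8 0 0; 0 0 2.8 0 0; 0 0 2.8 0 0; 0 0 2.8 0 0; 0 0 1 0 0; 0 0 0 0 0.9; 0 0 0 0 1; 0 0 0 0 1; 0 0 0 0 1; 0 0 0 0 1",
  grip_force=60,
)

```text
clock: 9.6
position: [0.4274, -0.4126, 0.066]
tcp_rot: [0.0, 0.864, -0.504, 0.0]
ft_force: [-0.2, -0.2, 0.3]
gripper_width: 0.0123
grip_force: 0.8
```

Call:
jog_arm(
  motion="0 0 0 0 1; 0 0 0 0 1; 0 0 -0.5 0 1; 0 0 -1.5 0 1; 0 0 -2 0 1; 0 0 -2 0 1; 0 0 -2 0 1; 0 0 -2 0 1; 0 0 0 0 1; 0 0 0 0 1",
)

```text
clock: 10.6
position: [0.4273, -0.4125, 0.1662]
tcp_rot: [0.0, 0.864, -0.504, 0.001]
ft_force: [-0.9, 0.7, -1.6]
gripper_width: 0.0114
grip_force: 58.6
```

Run:
```python
from h import *
a=snap('scene');b=snap('side')
s=telemetry.get_state();p=s['position'];print(p,s['grip_force'],s['gripper_width'],[proj(d,(p[0],p[1],p[2]-.062)) for d in(a,b)])
im=np.hstack([cv2.resize(a['frame'][110:260,200:330],None,fx=3,fy=3,interpolation=2),cv2.resize(b['frame'][110:260,150:280],None,fx=3,fy=3,interpolation=2)])
cv2.imwrite('pics/m.png',im[:,:,::-1])
```

```text
[ 0.42690939 -0.41216987  0.16499299] 58.56046736240387 0.011218628305349964 [array([261.78413481, 223.82103168]), array([201.68060198, 199.81383421])]
```

View pics/m.png

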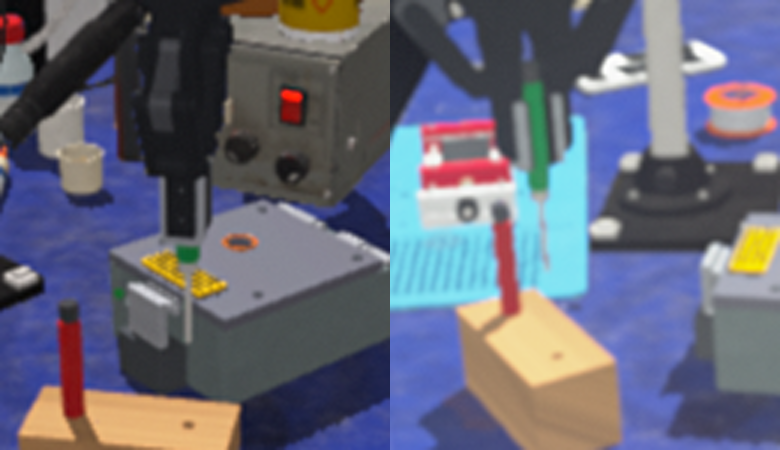

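Scene half: the driver hangs upright in the grip with its tip at (262.3,224), against a predicted (261.8,223.8). Side half: tip at (202,199.3), against (201.7,199.8). The grasp is true, so I move above the hole and check numerically.

Call:
jog_arm(
  motion="0 -2 0 0 1; 0 -2.9 0 0 1; 0 -2.9 0 0 1; 0 -2.9 0 0 1; -0.1 -2.9 0 0 1; 0 -2.9 0 0 1; 0 -2.4 0 0 1; 0 -1.4 0 0 1; 0 0 0 0 1; 0 0 0 0 1",
)

```text
clock: 11.7
position: [0.6025, -0.3124, 0.1648]
tcp_rot: [0.0, 0.864, -0.504, -0.0]
ft_force: [-0.3, -0.2, 0.6]
gripper_width: 0.0114
grip_force: 58.6
```

Run:
```python
from h import *
s=telemetry.get_state();p=s['position'];print(p,s['tcp_rot'],s['ft_force'])
T=np.array((p[0],p[1],p[2]-.062));H=(.6035,-.311,.064)
for n in('scene','side','wrist'):
  d=snap(n);h=cv2.cvtColor(d['frame'],cv2.COLOR_RGB2HSV);q=proj(d,H);print(n,'hole pred',q.round(1),'tip pred',proj(d,T).round(1))
  m=cv2.inRange(h,(3,110,90),(17,255,255));k=np.zeros_like(m);x,y=map(int,q);r=25
  k[max(y-r,0):y+r,max(x-r,0):x+r]=m[max(y-r,0):y+r,max(x-r,0):x+r]
  pts=cv2.findNonZero(k)
  if pts is not None and len(pts)>6:
    e=cv2.fitEllipse(cv2.convexHull(pts));print('  ring',len(pts),e,onz(d,*e[0],.064))
```

```text
[ 0.60250985 -0.31238442  0.16478259] [ 3.58148009e-04  8.63527295e-01 -5.04301730e-01 -4.97191237e-04] [-0.34949415 -0.22394466  0.6145526 ]
scene hole pred [280.1 190.6] tip pred [280.6 173. ]
  ring 30 ((279.5, 190.3258514404297), (5.193080425262451, 10.930660247802734), 90.0) [ 0.60378341 -0.30925151  0.064     ]
side hole pred [304.9 192.2] tip pred [304.4 172.9]
wrist hole pred [274.4 206.7] tip pred [276.  220.9]
  ring 109 ((274.1099548339844, 207.97279357910156), (24.141862869262695, 25.104110717773438), 99.19317626953125) [ 0.60315625 -0.30990664  0.064     ]
```

Call:
jog_arm(
  motion="-0.18 -0.22 0 0 1; 0 0 0.8 0 1; 0 0 1 0 1; 0 0 1 0 1; 0 0 1 0 1; 0 0 0.8 0 1; 0 0 0.6 0 1; 0 0 0.2 0 1; 0 0 0 0 1; 0 0 0 0 1",
)

```text
clock: 12.85
position: [0.6047, -0.3091, 0.1117]
tcp_rot: [-0.0, 0.864, -0.504, 0.0]
ft_force: [0.6, 0.1, -0.1]
gripper_width: 0.0111
grip_force: 58.6
```

Run:
```python
from h import *
s=telemetry.get_state();print(s['position'],s['ft_force'],s['ft_torque'])
```

```text
[ 0.60468306 -0.3091257   0.11165178] [ 0.64787275  0.14454109 -0.08328549] [0.02951916 0.05890389 0.02882904]
```

Call:
jog_arm(
  motion="-0.1 0.1 0.1 0 1; 0 0 0.1 0 1; 0 0 0.1 0 1; 0 0 0.1 0 1; 0 0 0.1 0 1; 0 0 0 0 1; 0 0 0 0 1; 0 0 0 0 1; 0 0 0 0 1; 0 0 0 0 1",
)

```text
clock: 13.85
position: [0.6031, -0.3087, 0.1063]
tcp_rot: [-0.0, 0.864, -0.504, 0.0]
ft_force: [-0.2, -0.7, 3.5]
gripper_width: 0.0112
grip_force: 59.0
```

Call:
jog_arm(
  motion="0 0 0.05 0 1; 0 0 0.05 0 1; 0 0 0.05 0 1; 0 0 0 0 1; 0 0 0 0 1; 0 0 0 0 1; 0 0 0 0 1; 0 0 0 0 1; 0 0 0 0 1; 0 0 0 0 1",
)

```text
clock: 14.85
position: [0.6031, -0.3087, 0.1048]
tcp_rot: [-0.0, 0.864, -0.504, -0.0]
ft_force: [-0.2, 0.1, 5.3]
gripper_width: 0.0116
grip_force: 59.3
```

Call:
jog_arm(
  motion="0 0 0.05 0 1; 0 0 0.05 0 1; 0 0 0 0 1; 0 0 0 0 1; 0 0 0 0 1; 0 0 0 0 1; 0 0 0 0 1; 0 0 0 0 1; 0 0 0 0 1; 0 0 0 0 1",
)

```text
clock: 15.85
position: [0.6033, -0.3088, 0.1043]
tcp_rot: [-0.0, 0.864, -0.504, 0.0]
ft_force: [-1.3, 0.7, 10.1]
gripper_width: 0.0111
grip_force: 60.2
```

Run:
```python
from h import *
import pickle
b0=pickle.load(open('s3.pkl','rb'))[1];b=snap('side')
for d in(b0,b):
  m=cv2.inRange(cv2.cvtColor(d['frame'],cv2.COLOR_RGB2HSV),(20,120,100),(35,255,255))[180:205,255:290];print(cv2.moments(m,True)['m00'],cv2.findNonZero(m).mean(0)+[255,180])
print(telemetry.get_state()['ft_force'])
ctrl.finish_job()
```

```text
173.0 [[271.22543353 193.30057803]]
173.0 [[271.22543353 193.30057803]]
[-1.91422854  1.17642134 10.99729553]
the job is handed in; nothing more can be done
```

The job is handed in: the lid snapped shut and stayed shut, and the green driver, still gripped, is holding the button against its stop with about 10 N; I touched nothing else.

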